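# Stand the fallen torch up and flip the battery box shut

## Robot

A 6-joint arm with a two-finger parallel gripper is mounted at the origin on the work surface. World frame = base frame: x ahead of the robot, y to its left, z up, the work surface at z = 0. Lengths are in mm, angles in rad, forces in N, time in s.
With the tool pointing down it reaches from about 350 to 975 mm from the base axis. Payload 7.1 kg.
Tool frame: the origin (TCP) lies at the very end of the fingers, on their centre line; the grasp point (between the pads) lies 19 mm behind it (ctrl.pinch_z is the z of the grasp point in the tool frame, in mm); z points along the fingers, y is the direction in which the jaws open and shut (so a half turn about z gives the same grasp; the last joint's range is limited). The gripper opens to 88 mm and grips with 3 to 60 N. Pads are 20 mm wide; open, the fingers measure 115 mm over their backs; the gripper's body (75 mm by 178 mm) begins 61 mm behind the grasp point.
Start: joints at [1.099, 0.423, 1.63, -0, 1.089, -0.019], TCP at [273.396, 562.014, 222.675] pointing down, gripper open.
Joint ranges: [-3, 3], [-0.9, 2.11], [0.09, 2.58], [-1.31, 4.45], [0.11, 2.69], [-2.54, 2.54]. Speed limits (rad/s): [2.39, 2.39, 3.01, 3.14, 3.14, 3.14].

## Interface

Orientations are given as a rotation vector (axis times angle).
In Python, from workcell import get_obs, optics, ctrl gives the robot as it stands.
- The arm moves only by the shell command python3 -m jog 'ROWS'. ROWS is a JSON object of lists of equal length, an entry for each row: "delta_rot": the turn, a rotation vector about the tool's x, y, z in rad, a list of three; "translation": the shift along the tool's x, y, z in mm, a list of three; "hand": the opening, from -1 (shut) to 1 (fully open). In form: {"delta_rot": [[rx, ry, rz], ...], "translation": [[x, y, z], ...], "hand": [hand, ...]}. A call has 1 to 5 rows; each row is the pose to reach, as a shift and turn from the pose commanded when the call began, along the tool's axes at that moment; what a row does not reach only later rows make up. A row lasts 1/10 s, in which the tool goes at most 50 mm and 8.59 degrees, less where a joint would pass 70% of its speed; a pose out of reach is approached as far as the arm can. A call with a gripper value outside its range is refused whole. The fingers move at their own pace and stop on an object; the grip force is fixed at half the most. Time passes only in rows, so rows that repeat a pose let the fingers close. It gives the time, the measured TCP pose, the force and the opening at its end, in the units of the state.
- get_obs(): the state, without advancing time (a new reading comes with each control period).
- optics.get_image(name): name is "scene" or "top" or "wrist"; returns the picture (420x560x3 uint8, red, green, blue); there is no depth.
- optics.calibration(name): a dict with "intrinsics" (3x3 intrinsics, pixels), "cam_to_world" (4x4, takes a point from camera to world coordinates). Camera axes: x right, y up, looking along -z (the intrinsics and any distortion apply to the point x, -y, -z); pixel columns grow to the right and rows downward; lengths in mm; the calibration is good to about 2 mm. A picture is of the moment at which its call begins: read the wrist's pose just before it. calibration takes no time and is no camera call; for the wrist camera it gives the pose at the moment of the call.
- ctrl.close_job(): hands the job in, once; it reports no verdict.
The state is a dict: "t": time; "qpos": joint angles; "qvel": joint speeds; "joint_torque": joint torques, N m; "ee_pos": TCP position; "orientation": TCP orientation; "ft_force": force on the tool from outside, world axes, zero at the start; "moment": the same for the moment, N m; "width": finger opening in mm.
Only numpy, scipy, OpenCV 4.12 (cv2) and the standard library are available. Lean on these libraries where they do the work, as an engineer would, in place of code of your own. Each camera call takes 0.05 s, during which the arm holds its last target. There are 200 camera calls.

## Task

The grey torch has keeled over onto the open battery organiser, so its lid cannot be closed. Push the torch back up with the fingertips so that it stands upright on its base beside the organiser, about where its foot is now; then push the raised lid over so that it flips fully shut. Do not pick anything up, and leave the saucer, the magnifier and the carabiner where they lie.

Things in the scene. Friction and masses are not known exactly. Their poses are not given: they have to be found in the camera images.
- organiser: White plastic battery organiser fixed to the shelf: open box 140 (x) by 180 (y) by 50 mm high, 4 mm walls; batteries stand inside, tops 49 mm above the shelf. Origin: centre of its underside. Its -x face, with a dummy drawer front, looks roughly to the robot (up to 0.3 rad off); the lid is hinged on its +x top rim, the torch leans on its +y rim.
- torch: Loose grey flat-sided torch, case 60 (x) by 45 (y) by 130 mm high (z), 0.2-0.34 kg, heavier at the foot; a 52 mm lens stands 7 mm out of its +y face, a toggle 10 mm out of its top. Origin: centre of its flat base; z runs up to its top. At the start it has the organiser's heading and leans 0.6 rad to the organiser's -y, its flat -y face on the rim.
- torch_edge (a point): Middle of the upper edge of the torch's flat -y face, at the start 107 mm above the shelf, hanging over the open box. Pushed here to the organiser's +y, the torch pivots on its foot edge and drops onto its base by itself once within about 0.35 rad of upright.
- torch_foot (a point): Middle of the lower edge of the same -y face: it rests on the shelf about 34 mm outside the organiser's +y wall, and the torch pivots on it.
- lid (a joint): Angle of the organiser's lid in rad: 0 shut flat on the box, 1.57 upright, at the start 1.65 to 1.9 (tipping back away from the box; its stop is at 1.9). Pushed from behind towards the organiser's -x to below about 1.4, it falls shut softly by itself; there is no spring.
- lid_edge (a point): Middle of the free edge of the lid, a grey plastic plate 140 mm from hinge to free edge, 180 mm wide, 5 mm thick, with a small finger tab 8 mm beyond the edge. When raised it reaches about 190 mm (tab 198 mm) above the shelf.
- lid_hinge (a point): Middle of the lid's hinge line, on the organiser's +x top rim, 50 mm above the shelf; the hinge runs along the organiser's y.
- saucer: Bystander: loose white ceramic saucer with coins, 124 mm across, 18 mm high, on the organiser's -y side. Origin: centre of its underside.
- magnifier: Bystander: loose folding plastic magnifier, black case 34 by 62 by 12 mm with its clear 48 mm lens swung out at its +y end, beyond the saucer (organiser's -y). Origin: under the centre of the case.
- carabiner: Bystander: loose steel carabiner lying flat, 84 by 52 by 8 mm, on the shelf beyond the torch (organiser's +y). Origin: under its centre.
Things that resemble listed ones, but are neither listed nor needed, are in the scene too. Of the things shaped like the organiser, the white one is meant.

How it is judged:
By the outcome, as a careful person would: the job done as asked, in the order asked, and still so for the second after the job is handed in, with the robot touching nothing.
It also fails if it takes over 48 s, if anything falls off the work surface, if the arm or the gripper's body presses on something with over 40 N, if the wrist force passes 120 N, or if a joint passes its speed limit or range.

## Working session

There is one attempt and no reset: what is moved stays moved. The work goes in short steps, Python scripts to look and compute and a shell command to move; the robot and the scene stay as the last step left them, time stands still between calls to the robot, and variables do not carry over. Pictures are saved under pics/ and viewed, about 8 in all and at most 12, crops included, and the job is handed in when it is done.

```bash
mkdir -p pics; ls; python3 - <<'E'
from workcell import get_obs, optics, ctrl
import cv2
for n in ("scene","top"):
    im=optics.get_image(n); cv2.imwrite(f"pics/{n}0.png",im[:,:,::-1])
    c=optics.calibration(n); print(n,c)
o=get_obs();print({k:o[k] for k in("t","ee_pos","orientation","ft_force","width")},ctrl.pinch_z)
E
```

```text
pics
scene {'intrinsics': array([[401.13760685,   0.        , 284.61959067],
       [  0.        , 401.13760685, 211.27595759],
       [  0.        ,   0.        ,   1.        ]]), 'cam_to_world': array([[ 5.23669104e-01, -5.47690592e-01,  6.52537880e-01,
         1.08954368e+03],
       [ 8.51648581e-01,  3.17157247e-01, -4.17260081e-01,
        -3.68116284e+02],
       [ 2.15723036e-02,  7.74239173e-01,  6.32525367e-01,
         6.38176736e+02],
       [ 0.00000000e+00,  0.00000000e+00,  0.00000000e+00,
         1.00000000e+00]])}
top {'intrinsics': array([[403.27362189,   0.        , 278.10925713],
       [  0.        , 403.27362189, 213.02268949],
       [  0.        ,   0.        ,   1.        ]]), 'cam_to_world': array([[-2.25722681e-02,  9.96799059e-01, -7.66950396e-02,
         4.60695823e+02],
       [-9.99723844e-01, -2.20036772e-02,  8.25072835e-03,
         1.15540972e+01],
       [ 6.53674536e-03,  7.68600975e-02,  9.97020459e-01,
         9.36415412e+02],
       [ 0.00000000e+00,  0.00000000e+00,  0.00000000e+00,
         1.00000000e+00]])}
{'t': 0.1, 'ee_pos': array([273.17972977, 561.59538534, 222.01312009]), 'orientation': array([-7.05188076e-01, -3.06109045e+00,  2.02203853e-03]), 'ft_force': array([ 0.24669194, -0.26218479, -0.56541488]), 'width': 87.84332123900754} -18.700000000000003
```

View pics/scene0.png

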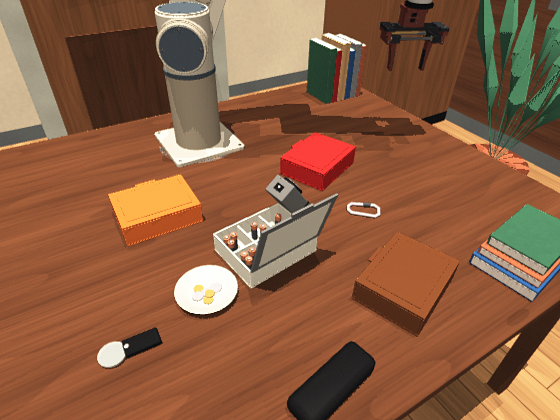

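View pics/top0.png

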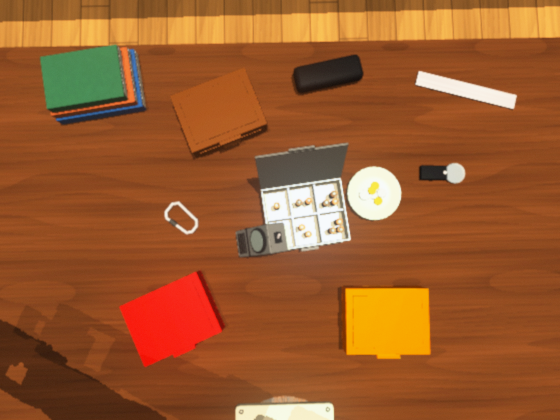

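The scene shows the white open organiser at about (265,245), with the torch at (287,192) lying on its far-left rim and the lid at (295,235). In the top view it is at about (305,215), the torch at (262,240), the lid at (302,165), the saucer at (375,193), the magnifier at (440,173) and the carabiner at (181,218). Similar box shapes in the top view are red (171,318), orange (388,322) and brown (218,112); all are closed and not white. I choose the white open one and check it in a crop.

```bash
python3 - <<'E'
import cv2
im=cv2.imread("pics/top0.png")[135:265,225:365]
cv2.imwrite("pics/c0.png",cv2.resize(im,None,fx=4.5,fy=4.5,interpolation=cv2.INTER_CUBIC))
E
```

```text
(no output)
```

View pics/c0.png

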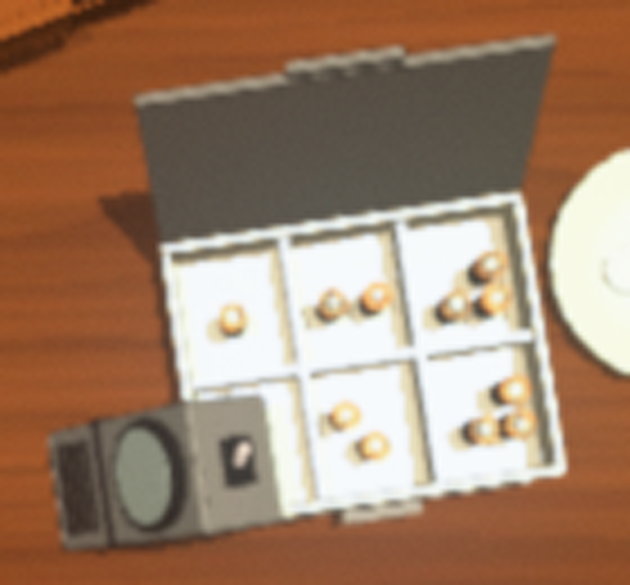

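The crop shows the white organiser: rim corners (163,245), (525,195), (565,470), lid edge (137,100)–(553,38), and torch upper edge (265,395)–(283,515).

```bash
cat > h.py <<'E'
from workcell import get_obs, optics, ctrl
import numpy as np
from scipy.spatial.transform import Rotation as R
def ray(cal,u,v,z):
    K=cal["intrinsics"];T=cal["cam_to_world"]
    d=np.linalg.inv(K)@[u,v,1];d=T[:3,:3]@[d[0],-d[1],-d[2]];o=T[:3,3]
    return o+d*(z-o[2])/d[2]
E
python3 - <<'E'
from h import *
np.set_printoptions(precision=3,suppress=True)
c=optics.calibration("top")
f=lambda u,v,z:ray(c,225+u/4.5,135+v/4.5,z)
A,B,C=f(163,245,50),f(525,195,50),f(565,470,50)
print("rim",A,B,C,np.linalg.norm(A-B),np.linalg.norm(B-C))
ey=(A-B)/np.linalg.norm(A-B);yaw=np.arctan2(-ey[0],ey[1])
d=C-B;print("yaw",yaw,np.arctan2(-d[1],-d[0]))
yaw=(yaw*180+np.arctan2(-d[1],-d[0])*140)/320
ex=np.array([np.cos(yaw),np.sin(yaw),0]);ey=np.array([-ex[1],ex[0],0])
O=(A+C)/2;print("O",O,yaw)
def loc(p):return np.array([(p-O)@ex,(p-O)@ey,p[2]])
for n,p in dict(lidL=f(137,100,187),lidR=f(553,38,187),t1=f(265,395,107),t2=f(283,515,107)).items():print(n,p,loc(p))
for n,(u,v,z) in dict(sauc=(375,193,18),carab=(181,218,8),carL=(165,208,8),carR=(198,232,8),red=(200,275,50)).items():
  p=ray(c,u,v,z);print(n,p,loc(p))
w=lambda x,y,z:O[:2]+x*ex[:2]+y*ey[:2]
for n,q in dict(edge_expected=(0,50,107)).items():print(n,w(*q))
o=get_obs();Rm=R.from_rotvec(o["orientation"]).as_matrix();print(Rm)
E
```

```text
rim [582.051  40.416  50.   ] [ 603.043 -138.697   50.   ] [ 467.189 -153.533   50.   ] 180.33895957011086 136.6615879994973
yaw 0.11666491811269705 0.10877256654014458
O [524.62  -56.558  50.   ] 0.11321201429970536
lidL [624.659  45.648 187.   ] [110.945  90.25  187.   ]
lidR [ 647.374 -129.563  187.   ] [113.72  -86.405 187.   ]
t1 [504.093  -6.754 107.   ] [-14.769  51.805 107.   ]
t2 [449.228 -13.653 107.   ] [-70.062  51.147 107.   ]
sauc [ 572.542 -219.558   18.   ] [  29.201 -167.371   18.   ]
carab [525.555 227.748   8.   ] [ 33.047 282.38    8.   ]
carL [549.491 264.5     8.   ] [ 60.982 316.193   8.   ]
carR [492.452 188.888   8.   ] [ -4.234 247.509   8.   ]
red [397.401 177.206  50.   ] [-99.996 246.639  50.   ]
edge_expected [518.972  -6.878]
[[-0.899  0.438 -0.001]
 [ 0.438  0.899 -0.001]
 [ 0.    -0.001 -1.   ]]
```

Rim measures 180 x 137 mm, both lid ends agree (lid about 1.87 rad), and the torch edge is at local y 51 as expected. Next I move above the box, with the fingers partly shut to give two contact points on the torch.

```bash
python3 -m jog '{"delta_rot": [[0,0,0.15],[0,0,0.3],[0,0,0.4],[0,0,0.5],[0,0,0.5]], "translation": [[-40,-40,0],[-75,-75,0],[-110,-110,0],[-150,-150,0],[-190,-190,0]], "hand": [-0.55,-0.55,-0.55,-0.55,-0.55]}'
```

```text
t: 0.6
ee_pos: [355.1, 323.8, 222.5]
orientation: [-1.444, -2.79, 0.001]
ft_force: [1.1, -0.9, -0.3]
width: 50.9
```

```bash
cat >> h.py <<'E'
O=np.array([524.6,-56.6,0]);yaw=.113
ex=np.array([np.cos(yaw),np.sin(yaw),0]);ey=np.array([-ex[1],ex[0],0])
def st():
    o=get_obs();M=R.from_rotvec(o["orientation"]).as_matrix();p=o["ee_pos"]
    print("t",o["t"],"loc",np.round([(p-O)@ex,(p-O)@ey,p[2]],1),"F",np.round([o["ft_force"]@ex,o["ft_force"]@ey,o["ft_force"][2]],1),"w",round(o["width"],1),"turn",round(np.arctan2(M[1,1],M[0,1])-yaw,3))
    return M,p
def to(x,y,z):
    M,p=st();print("tool delta",np.round(M.T@(O+x*ex+y*ey+[0,0,z]-p),1))
E
python3 -c "
from h import *
to(-42,20,222)"
```

```text
t 0.6 loc [-125.6  397.1  222.5] F [ 1.  -1.1 -0.3] w 50.9 turn 0.503
tool delta [-370.7 -108.5    0.6]
```

```bash
python3 -m jog '{"delta_rot": [[0,0,0.15],[0,0,0.3],[0,0,0.4],[0,0,0.5],[0,0,0.5]], "translation": [[-45,-13,0],[-90,-26,0],[-135,-39,0],[-180,-52,0],[-225,-65,0]], "hand": [-0.55,-0.55,-0.55,-0.55,-0.55]}'
python3 -c "
from h import *
to(-42,20,222)"
```

```text
t: 1.1
ee_pos: [432.5, 102.8, 222.7]
orientation: [-2.09, -2.346, -0.0]
ft_force: [0.8, 1.0, 0.3]
width: 20.0
t 1.1 loc [-73.5 168.8 222.7] F [0.9 0.9 0.3] w 20.0 turn 0.002
tool delta [-148.9   31.2    0.7]
```

```bash
python3 -m jog '{"delta_rot": [[0,0,0],[0,0,0],[0,0,0],[0,0,0],[0,0,0]], "translation": [[-45,10,0],[-90,20,0],[-120,28,0],[-135,30,0],[-135,30,0]], "hand": [-0.55,-0.55,-0.55,-0.55,-0.55]}'
python3 -c "
from h import *
import cv2
to(-42,22,85)
cv2.imwrite('pics/w1.png',optics.get_image('wrist')[:,:,::-1])"
```

```text
t: 1.6
ee_pos: [478.4, -27.5, 222.4]
orientation: [-2.09, -2.345, 0.0]
ft_force: [-1.2, 0.7, -0.0]
width: 19.6
t 1.6 loc [-42.6  34.1 222.4] F [-1.1  0.8 -0. ] w 19.6 turn 0.002
tool delta [-12.1   0.7 137.4]
```

View pics/w1.png

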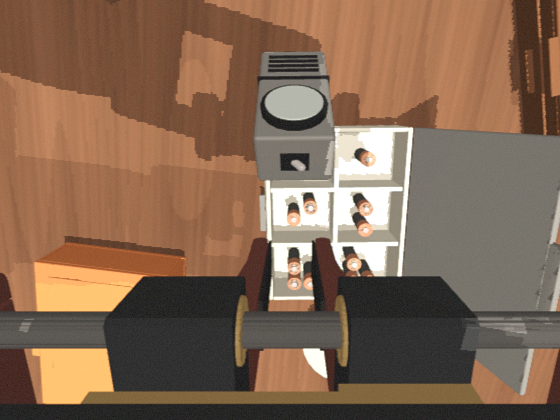

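The wrist view shows the torch edge at (295,178), centred on the fingers (about column 293), and nothing below the descent path. I descend next to the edge.

```bash
python3 -m jog '{"delta_rot": [[0,0,0],[0,0,0],[0,0,0],[0,0,0],[0,0,0]], "translation": [[-12,0,20],[-12,0,65],[-12,0,110],[-12,0,137],[-12,0,137]], "hand": [-0.55,-0.55,-0.55,-0.55,-0.55]}'
python3 -c "
from h import *
st()"
```

```text
t: 2.15
ee_pos: [476.3, -36.3, 82.6]
orientation: [-2.081, -2.345, 0.007]
ft_force: [-0.8, -0.8, -1.1]
width: 19.9
t 2.15 loc [-45.7  25.6  82.6] F [-0.9 -0.7 -1.1] w 19.9 turn 0.006
```

```bash
python3 -m jog '{"delta_rot": [[0,0,0],[0,0,0],[0,0,0],[0,0,0],[0,0,0]], "translation": [[5,2,0],[11,3,0],[16,3,0],[21,3,0],[26,3,0]], "hand": [-0.55,-0.55,-0.55,-0.55,-0.55]}'
python3 -c "
from h import *
st()"
python3 -m jog '{"delta_rot": [[0,0,0],[0,0,0],[0,0,0],[0,0,0],[0,0,0]], "translation": [[4,0,0],[8,0,0],[12,0,0],[16,0,0],[20,0,0]], "hand": [-0.55,-0.55,-0.55,-0.55,-0.55]}'
python3 -c "
from h import *
st()"
```

```text
t: 2.65
ee_pos: [479.9, -11.1, 86.5]
orientation: [2.085, 2.348, 0.002]
ft_force: [0.3, -0.0, 0.0]
width: 19.4
t 2.65 loc [-39.3  50.3  86.5] F [ 0.3 -0.1  0. ] w 19.4 turn 0.005
t: 3.15
ee_pos: [476.9, 8.6, 85.6]
orientation: [-2.087, -2.348, 0.0]
ft_force: [0.3, 0.9, -0.2]
width: 19.8
t 3.15 loc [-40.   70.1  85.6] F [ 0.4  0.9 -0.2] w 19.8 turn 0.005
```

```bash
python3 -c "
from h import *
import cv2
a=optics.get_image('scene')[130:300,190:410,::-1];b=optics.get_image('top')[140:270,215:365,::-1]
a=cv2.resize(a,(440,340));b=cv2.resize(b,(355,340))
cv2.imwrite('pics/s2.png',np.hstack([a,b]))"
```

```text
(no output)
```

View pics/s2.png

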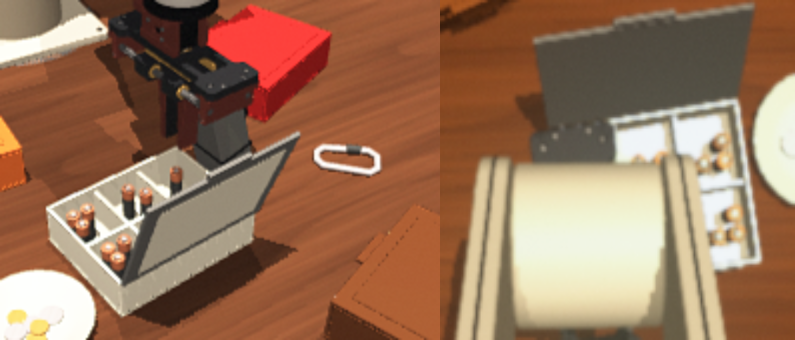

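The torch (left crop, about (225,140)) is coming up with the fingers and stands nearly vertical. I continue gently.

```bash
python3 -m jog '{"delta_rot": [[0,0,0],[0,0,0],[0,0,0],[0,0,0],[0,0,0]], "translation": [[4,0,0],[8,0,0],[12,0,0],[16,0,0],[20,0,0]], "hand": [-0.55,-0.55,-0.55,-0.55,-0.55]}'
python3 -c "
from h import *
st()"
python3 -m jog '{"delta_rot": [[0,0,0],[0,0,0],[0,0,0],[0,0,0],[0,0,0]], "translation": [[4,0,0],[8,0,0],[10,0,0],[10,0,0],[10,0,0]], "hand": [-0.55,-0.55,-0.55,-0.55,-0.55]}'
python3 -c "
from h import *
import cv2
st()
cv2.imwrite('pics/w2.png',optics.get_image('wrist')[:,:,::-1])"
```

```text
t: 3.75
ee_pos: [474.7, 28.5, 85.7]
orientation: [2.087, 2.349, 0.0]
ft_force: [0.5, 0.5, 0.1]
width: 19.8
t 3.75 loc [-40.   90.2  85.7] F [0.5 0.5 0.1] w 19.8 turn 0.005
t: 4.25
ee_pos: [473.5, 38.1, 85.7]
orientation: [-2.086, -2.349, 0.0]
ft_force: [-0.2, -1.0, 0.5]
width: 19.8
t 4.25 loc [-40.1  99.8  85.7] F [-0.3 -1.   0.5] w 19.8 turn 0.005
```

View pics/w2.png

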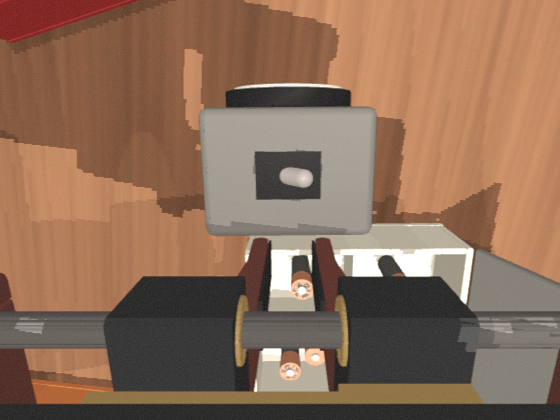

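The torch's top face is square to the view at (288,170), so it stands upright, clear of the fingers. I back off and rise, then cross over the lid.

```bash
python3 -m jog '{"delta_rot": [[0,0,0],[0,0,0],[0,0,0],[0,0,0],[0,0,0]], "translation": [[-20,0,0],[-50,0,-20],[-75,0,-60],[-90,0,-105],[-100,0,-145]], "hand": [-0.55,-0.55,-0.8,-1,-1]}'
python3 -m jog '{"delta_rot": [[0,0,0],[0,0,0],[0,0,0],[0,0,0],[0,0,0]], "translation": [[0,0,-12],[0,40,-12],[0,85,-12],[0,130,-12],[0,170,-12]], "hand": [-1,-1,-1,-1,-1]}'
python3 -c "
from h import *
import cv2
to(165,0,245)
a=optics.get_image('scene')[130:300,190:410,::-1]
cv2.imwrite('pics/s3.png',cv2.resize(a,None,fx=3,fy=3))"
```

```text
t: 4.8
ee_pos: [485.3, -62.6, 232.6]
orientation: [2.088, 2.347, 0.0]
ft_force: [1.2, 0.6, -0.6]
width: 1.2
t: 5.3
ee_pos: [655.5, -40.6, 241.4]
orientation: [-2.086, -2.348, 0.001]
ft_force: [0.4, -0.7, 0.1]
width: 0.5
t 5.3 loc [131.8   1.1 241.4] F [ 0.3 -0.7  0.1] w 0.5 turn 0.005
tool delta [-1.3 33.2 -3.6]
```

View pics/s3.png

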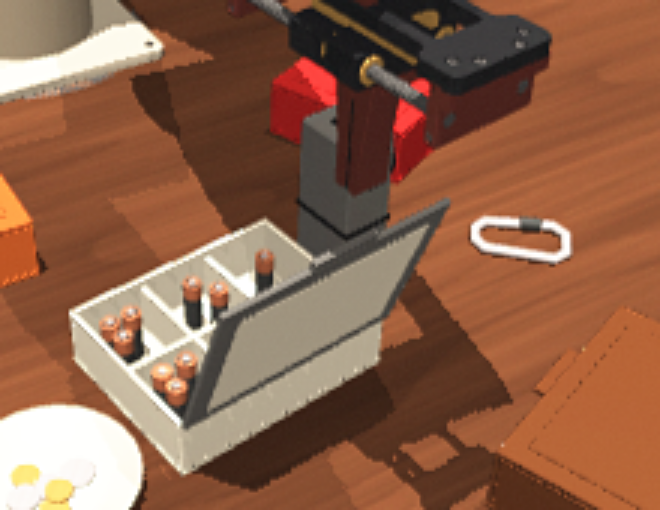

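The torch (345,185) stands upright behind the lid, and the lid is still raised. I move behind the lid and descend.

```bash
python3 -m jog '{"delta_rot": [[0,0,0],[0,0,0],[0,0,0],[0,0,0],[0,0,0]], "translation": [[0,30,0],[0,33,0],[0,33,30],[0,33,70],[0,33,87]], "hand": [-1,-1,-1,-1,-1]}'
python3 -m jog '{"delta_rot": [[0,0,0],[0,0,0],[0,0,0],[0,0,0],[0,0,0]], "translation": [[0,-12,0],[0,-24,0],[0,-36,0],[0,-46,0],[0,-56,0]], "hand": [-1,-1,-1,-1,-1]}'
python3 -c "
from h import *
st()"
```

```text
t: 5.85
ee_pos: [683.5, -37.1, 151.4]
orientation: [-2.083, -2.345, 0.006]
ft_force: [0.7, -0.7, -0.8]
width: 0.6
t: 6.35
ee_pos: [631.0, -44.2, 157.3]
orientation: [2.085, 2.347, 0.002]
ft_force: [0.4, -0.0, 0.2]
width: 0.5
t 6.35 loc [107.1   0.4 157.3] F [ 0.4 -0.1  0.2] w 0.5 turn 0.005
```

```bash
python3 -m jog '{"delta_rot": [[0,0,0],[0,0,0],[0,0,0],[0,0,0],[0,0,0]], "translation": [[0,-7,0],[0,-14,0],[0,-21,0],[0,-28,0],[0,-35,0]], "hand": [-1,-1,-1,-1,-1]}'
python3 -m jog '{"delta_rot": [[0,0,0],[0,0,0],[0,0,0],[0,0,0],[0,0,0]], "translation": [[0,-7,0],[0,-14,0],[0,-21,0],[0,-28,0],[0,-32,0]], "hand": [-1,-1,-1,-1,-1]}'
python3 -c "
from h import *
st()"
python3 -m jog '{"delta_rot": [[0,0,0],[0,0,0],[0,0,0],[0,0,0],[0,0,0]], "translation": [[0,5,-5],[0,10,-40],[0,10,-80],[0,10,-100],[0,10,-100]], "hand": [-1,-1,-1,-1,-1]}'
python3 -m jog '{"delta_rot": [[0,0,0],[0,0,0],[0,0,0],[0,0,0],[0,0,0]], "translation": [[-40,0,0],[-85,0,0],[-130,0,0],[-175,0,0],[-200,0,0]], "hand": [-1,-1,-1,-1,-1]}'
python3 -m jog '{"delta_rot": [[0,0,0],[0,0,0],[0,0,0],[0,0,0],[0,0,0]], "translation": [[0,0,0],[0,0,0],[0,0,0],[0,0,0],[0,0,0]], "hand": [-1,-1,-1,-1,-1]}'
python3 -c "
from h import *
import cv2
st()
a=optics.get_image('scene')[:,:,::-1];b=optics.get_image('top')[100:300,150:480,::-1]
cv2.imwrite('pics/s4.png',np.hstack([cv2.resize(a,(400,300)),cv2.resize(b,(400,300))]))
cv2.imwrite('pics/s5.png',cv2.resize(a[120:300,190:410],None,fx=3,fy=3))"
```

```text
t: 6.85
ee_pos: [596.0, -48.1, 155.5]
orientation: [-2.086, -2.348, 0.0]
ft_force: [0.1, 1.6, -0.2]
width: 0.2
t: 7.35
ee_pos: [564.0, -51.9, 155.7]
orientation: [-2.087, -2.348, 0.0]
ft_force: [0.3, 0.1, -0.5]
width: 0.2
t 7.35 loc [ 39.6   0.2 155.7] F [ 0.3  0.1 -0.5] w 0.2 turn 0.005
t: 7.85
ee_pos: [577.4, -50.8, 259.6]
orientation: [2.083, 2.344, 0.007]
ft_force: [1.0, -0.3, -0.0]
width: 0.6
t: 8.35
ee_pos: [598.0, -252.3, 254.1]
orientation: [-2.088, -2.346, 0.001]
ft_force: [0.5, 0.1, -0.2]
width: 0.4
t: 8.85
ee_pos: [598.3, -248.1, 255.8]
orientation: [-2.085, -2.35, -0.0]
ft_force: [-0.8, -0.1, -0.2]
width: 0.2
t 8.85 loc [  51.7 -198.6  255.8] F [-0.8  0.  -0.2] w 0.2 turn 0.006
```

View pics/s4.png

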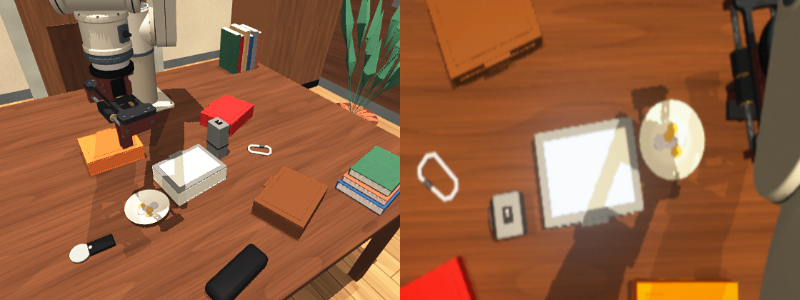

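View pics/s5.png

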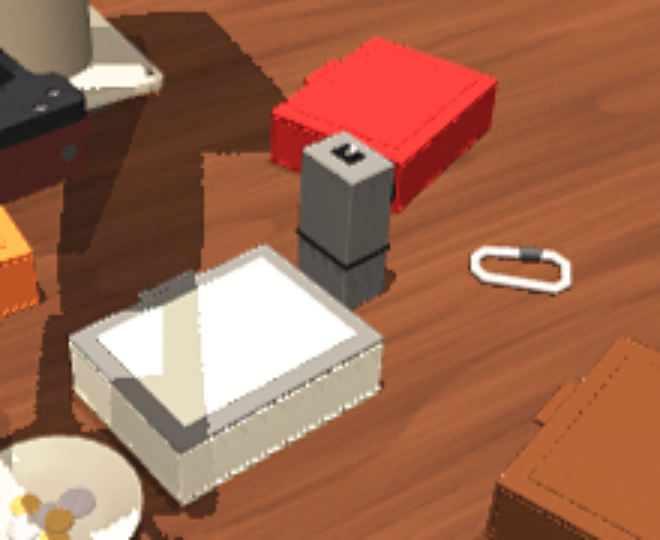

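The lid lies flat shut (225,345), the torch stands upright beside the box (345,215), and the saucer and carabiner are where they were. I check the torch position numerically and hand in.

```bash
python3 -c "
from h import *
c=optics.calibration('top')
p=ray(c,150+108*.825,100+216*.6667,130);print((p-O)@ex,(p-O)@ey,'expected -42,146')
print(np.abs(get_obs()['qvel']).max());print(ctrl.close_job())"
```

```text
-45.81372389655815 146.69188800289044 expected -42,146
0.004110437082536016
the job is handed in; nothing more can be done
None
```

The torch is back upright on its base beside the organiser, and the organiser's lid is fully shut. I handed the job in at about 9 s of the 48 s allowed.

- **Torch:** I pushed its upper edge with two partly closed fingertips until it dropped onto its base. It stands at (-46, 147) mm in the organiser's frame, against an expected (-42, 146).
- **Lid:** I pushed it from behind with closed fingertips, and it fell shut. The last pictures show it flat on the box.
- **Bystanders:** The saucer, magnifier and carabiner look unmoved in the last pictures. I did not measure them again.
- **Arm:** It ended clear of everything and still. The force readings I took stayed under 2 N, and no check failed or disagreed.

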